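# Set the vacuum level and start the pump under its guard

## Robot

A 6-joint arm with a two-finger parallel gripper is mounted at the origin on the work surface; the furniture and walls round the work are solid. World frame = base frame: x ahead of the robot, y to its left, z up, the work surface at z = 0. Lengths are in mm, angles in degrees, forces in N, time in s.
With the tool pointing down it reaches from about 325 to 900 mm from the base axis. Payload 3.5 kg.
Tool frame: the origin (TCP) lies at the very end of the fingers, on their centre line; the grasp point (between the pads) lies 19 mm behind it (hold_point_z is the distance from the TCP to the grasp point, in mm); y points along the fingers, z is the direction in which the jaws open and shut, and the axes are right-handed (so a half turn about y gives the same grasp; the last joint's range is limited). The gripper opens to 85 mm and grips with 20 to 120 N. Pads are 22 mm wide; open, the fingers measure 114 mm over their backs; the gripper's body (76 mm by 85 mm) begins 54 mm behind the grasp point. The pads swing forward as they close: fully open they stand 13 mm farther back than shut.
Start: joints at [-81.612, 15.837, -1.513, 72.651, 0, 84.076], TCP at [154.494, -605.602, 231.313] pointing down, gripper open.
Joint ranges: [-178.77, 178.77], [-48.84, 107.48], [-61.69, 71.31], [-111.58, 123.2], [-90, 87.43], [-180, 180]. Speed limits (degrees/s): [147.25, 147.25, 180, 180, 180, 180].

## Interface

Orientations are given as [roll, pitch, yaw] about the fixed x, y, z axes, in that order (R = Rz(yaw) Ry(pitch) Rx(roll)).
In Python, from plant import * gives the robot as it stands.
- The arm moves only by the tool send_rows, never from a script. Its argument "increments" is a list that holds one entry, the list of rows, each a list of 7 numbers: the shift along the tool's x, y, z in units of 25 mm (1.0 is 25 mm), then the turn, a rotation vector about the tool's x, y, z in units of 8 degrees (1.0 is 8 degrees), then the gripper command: -1 is fully open, 1 is shut, values between are in proportion. A call has 1 to 8 rows; each row shifts and turns the pose as measured when the row begins, along the tool's axes as they then stand; what a row does not reach is not made up. A row lasts 1/10 s, in which the tool goes at most 50 mm and 8.59 degrees, less where a joint would pass 70% of its speed; a pose out of reach is approached as far as the arm can. A call is refused whole if a number of a shift passes 1 or a number of a turn 1, either way. A call with a gripper value outside its range is refused whole. The fingers move at their own pace and stop on an object; "newtons" is the grip in N (left out, the last holds). Time passes only in rows, so rows that do not move let the fingers close. It gives the time, the measured TCP pose, the force and the opening at its end, in the units of the state.
- sense(): the state, without advancing time (a new reading comes with each control period).
- grab_frame(name): name is "scene" or "top" or "wrist"; returns a dict with "image" (480x640x3 uint8, red, green, blue), "fx", "fy", "cx", "cy" (pixels), "cam_to_world" (4x4, takes a point from camera to world coordinates). Camera axes: x right, y down, z forward; pixel columns grow to the right and rows downward; lengths in mm; the calibration is good to about 2 mm. A picture is of the moment at which its call begins. There is no depth.
- sign_off(): hands the job in, once; it reports no verdict.
The state is a dict: "clock": time; "joint_positions": joint angles; "dq": joint speeds; "joint_efforts": joint torques, N m; "ee_pos": TCP position; "tcp_rot": TCP orientation; "force": force on the tool from outside, world axes, zero at the start; "torque": the same for the moment, N m; "gripper_width": opening from 0.0 (shut) to 1.0 (fully open).
Only numpy, scipy, OpenCV 4.12 (cv2) and the standard library are available. Lean on these libraries where they do the work, as an engineer would, in place of code of your own. Each camera call takes 0.05 s, during which the arm holds its last target. There are 200 camera calls.

## Task

Get the vacuum pump ready for the filtration: first click the selector on the pump's control box round to the green dot. Then lift the sprung red guard, flip the start lever beneath it fully away from you to run, and let the guard drop shut over it again. Leave the other things on the bench where they are.

Things in the scene. Friction and masses are not known exactly. Their poses are not given: they have to be found in the camera images.
- control_box: grey control box of the vacuum pump, fixed to the bench, 160 mm deep (x) x 235 mm wide (y), dark top panel 66 mm above the bench. Origin: centre of its underside; x points level from its near (operator's) edge to its far edge, y to the operator's left, z up. Selector on the left (y = +64 mm), start switch under its red guard on the right (y = -62 mm), 126 mm apart.
- selector_grip (a point): centre of the selector's finger bar, on the knob's upright axis, 89 mm above the bench. The black bar is 46 mm long, 14 mm wide, and reaches from 76 to 100 mm above the bench; it stands on a round skirt of 49 mm diameter. Axes: x along the bar towards its pointer end (white line), z up; they turn with the knob.
- selector (a joint): selector angle in rad, clockwise from above: 0 at the first mark (pointer at 9 o'clock for the operator, box +y), then seven click positions 0.524 apart up to 3.14 (3 o'clock); hard stops at both ends. A spring pulls it into the nearest position; each click takes about 0.2 N m. The fifth position, 2.094 (1 o'clock), has a green dot, the others white ticks.
- guard_lip (a point): middle of the near edge (underside) of the red guard's finger lip, 92 mm above the bench, 26 mm above the panel, when shut (axes then as the box). The guard is a shroud 60 mm wide, 64 mm long, 36 mm high over the hinge line, hinged at its far end, open below. Its near wall ends 24 mm above the panel in a turned-out lip 56 mm wide and 12 mm long; a finger goes under the lip and lifts it.
- guard (a joint): guard angle in rad: 0 shut, 1.75 fully back. Its spring always pulls it shut (about 2.5 N at the lip when shut, 4 N when far open); it does not stay up by itself and has to be held up while the lever is worked, for instance by letting it rest on the finger that pushes the lever.
- guard_hinge (a point): middle of the guard's hinge line (parallel to the box's y axis), 73 mm above the bench, 7 mm above the panel; axes as the box. With the guard shut the edge of its lip is 73 mm nearer the operator and 19 mm higher than this point; the inner edge of the near wall's foot is 58 mm nearer and 17 mm higher.
- lever_tip (a point): point in the steel start lever under the guard, on its centre line, 4 mm below its rounded end and 25 mm from its pivot. The pivot is 40 mm nearer the operator than the hinge line and 1 mm higher. The lever is a round bat 7 mm thick at its root and 10 mm at its end.
- start_lever (a joint): start lever angle in rad: 0 = stop, leaning 0.27 towards the operator; 0.54 = run, leaning 0.27 away from the operator (towards the guard's hinge). An over-centre spring holds it at either end: it resists with about 0.1 N m (4 N at the tip) at first, ever less towards the middle, and snaps over by itself past the middle.
- note_pad: white spiral note pad, 151 x 106 x 10 mm; bystander, leave where it is; origin at the centre of its underside
- blue_pen: blue pen, 144 mm long; bystander, leave where it is; origin at the centre of its underside
- paper_tape: roll of pale paper tape, 82 mm across, 18 mm high; bystander, leave where it is; origin at the centre of its underside
- bench_timer: small pale bench timer, 68 x 68 x 20 mm; bystander, leave where it is; origin at the centre of its underside
- vial_a: clear vial with hinged cap, 90 mm high; bystander, leave where it is; origin at the centre of its underside
- vial_b: clear vial with hinged cap, 90 mm high; bystander, leave where it is; origin at the centre of its underside

How it is judged (in metres and radians):
On the way, in this order (a step that is already met when the one before it is completed fails the run):
1. the selector rests at the green dot, with the start lever still at stop (value of joint selector between 1.974 and 2.214 rad and value of joint start_lever below 0.1 rad), for 0.3 s.
2. the guard is lifted clear of the lever (more than 0.3 rad), lever still at stop (all of step 1 and value of joint guard above 0.3 rad), for 0.05 s.
3. the lever is flipped to run while the guard is up (value of joint start_lever above 0.48 rad and value of joint guard above 0.2 rad), for 0.05 s.
At the end, for the whole second after the job is handed in: the selector stands at the green dot (2.094 rad, within 0.12), the start lever at run (more than 0.48 rad) and the guard is shut (less than 0.06 rad) (value of joint selector between 1.974 and 2.214 rad and value of joint start_lever above 0.48 rad and value of joint guard below 0.06 rad); the robot touches nothing.
It fails at once if a bystander is shifted by more than 20 mm (distance of any of note_pad, blue_pen, paper_tape, bench_timer, vial_a, vial_b from where it was at the start of the episode above 0.02 m).
It also fails if it takes over 64 s, if anything falls off the work surface, if the arm or the gripper's body presses on something with over 40 N, if the wrist force passes 120 N, or if a joint passes its speed limit or range.

## Working session

There is one attempt and no reset: what is moved stays moved. The work goes in short steps, Python scripts to look and compute and a tool call to move; the robot and the scene stay as the last step left them, time stands still between calls to the robot, and variables do not carry over. Pictures are saved under pics/ and viewed, about 8 in all and at most 12, crops included, and the job is handed in when it is done.

Besides the shell and the picture viewer there is one more tool, called after "Request:" as a command line: name --argument value ..., lists and objects as JSON in quotes. send_rows: Moves the arm, as the interface text tells. Its arguments: {"type":"object","properties":{"increments":{"type":"array"},"newtons":{"type":"number"}},"required":["increments"]}

```bash
mkdir -p pics; ls
python3 - <<'E'
from plant import *
import cv2
s=sense(); print(s)
for n in("top","scene"):
    f=grab_frame(n); cv2.imwrite(f"pics/{n}0.png",f["image"][:,:,::-1]); print(n,f["fx"],f["cx"],f["cy"],f["cam_to_world"])
E
```

```text
pics
{'clock': 0.0, 'joint_positions': array([-8.16125373e+01,  1.58804502e+01, -1.59585799e+00,  7.26510103e+01,
       -5.67964480e-04,  8.40781961e+01]), 'dq': array([-0.01436071,  0.00034939, -0.01440114,  0.01509324, -0.02011542,
        0.026458  ]), 'joint_efforts': array([ 6.75323226e-04, -4.45513129e+01,  2.95200330e+01,  1.66117394e-02,
        4.72394527e-05,  6.59800705e-06]), 'ee_pos': array([ 154.37539024, -604.84818064,  230.15226112]), 'tcp_rot': array([-9.01266976e+01,  1.25706340e-02, -1.65690747e+02]), 'force': array([ 0.4390058 ,  0.11388753, -0.40966836]), 'torque': array([-0.04209058, -0.02289516,  0.02913498]), 'gripper_width': 0.9950848345722559}
top 516.3752849642035 325.64949233139095 242.72250148605602 [[ 1.60178157e-02 -9.73238116e-01  2.29240045e-01  1.78749389e+02]
 [-9.99857824e-01 -1.67990656e-02 -1.45678148e-03 -1.75655205e+02]
 [ 5.26881383e-03 -2.29184118e-01 -9.73368830e-01  1.41816785e+03]
 [ 0.00000000e+00  0.00000000e+00  0.00000000e+00  1.00000000e+00]]
scene 448.3533733166263 309.56037695817264 235.01484796803538 [[ 9.02842158e-01  2.78844566e-01 -3.27294585e-01  8.38732170e+02]
 [ 4.29965208e-01 -5.89820865e-01  6.83550486e-01 -9.06079609e+02]
 [-2.44083650e-03 -7.57863480e-01 -6.52408605e-01  7.94300916e+02]
 [ 0.00000000e+00  0.00000000e+00  0.00000000e+00  1.00000000e+00]]
```

View pics/top0.png

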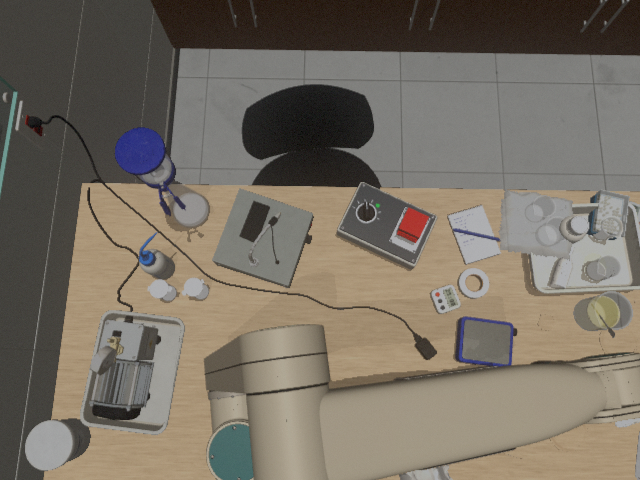

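View pics/scene0.png

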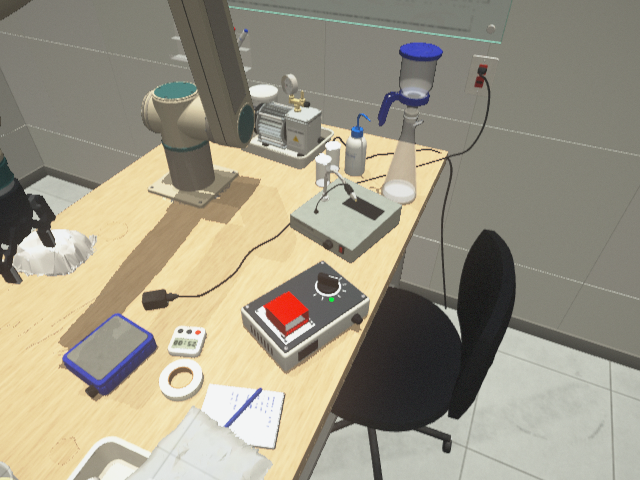

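The top view shows the box at about (387,225), turned roughly 25° clockwise. The knob is at (366,211) with its green dot at (378,205), and the guard is at (412,225). The scene view agrees: the knob is at (328,283) and the guard at (287,312).

```bash
cat > h.py <<'E'
from plant import *
import cv2, numpy as np
from scipy.spatial.transform import Rotation as R
def ray(f,px,z):
    T=np.array(f["cam_to_world"]); d=T[:3,:3]@np.array([(px[0]-f["cx"])/f["fx"],(px[1]-f["cy"])/f["fy"],1]); o=T[:3,3]
    return o+d*(z-o[2])/d[2]
def proj(f,P):
    T=np.array(f["cam_to_world"]); c=T[:3,:3].T@(np.array(P)-T[:3,3])
    return np.array([c[0]/c[2]*f["fx"]+f["cx"],c[1]/c[2]*f["fy"]+f["cy"]])
def Rt(s=None): return R.from_euler('xyz',(s or sense())["tcp_rot"],degrees=True)
E
python3 - <<'E'
from h import *
f=grab_frame("top"); im=f["image"]; b=im[:,:,::-1]
print("tool axes cols\n",Rt().as_matrix().round(2))
hsv=cv2.cvtColor(im,cv2.COLOR_RGB2HSV)
roi=np.zeros(im.shape[:2],np.uint8); roi[175:280,325:445]=1
dark=((hsv[:,:,2]<110)&(hsv[:,:,1]<60)&(roi>0)).astype(np.uint8)
red=((hsv[:,:,1]>150)&((hsv[:,:,0]<8)|(hsv[:,:,0]>172))&(roi>0)).astype(np.uint8)
grn=((hsv[:,:,1]>100)&(hsv[:,:,0]>45)&(hsv[:,:,0]<80)&(roi>0)).astype(np.uint8)
for n,m,z in(("dark",dark,66),("red",red,100),("grn",grn,66)):
    cs,_=cv2.findContours(m,cv2.RETR_EXTERNAL,cv2.CHAIN_APPROX_SIMPLE); c=max(cs,key=cv2.contourArea) if n!="grn" else np.vstack(cs)
    r=cv2.minAreaRect(c); print(n,r, [ray(f,p,z).round(1)[:2] for p in cv2.boxPoints(r)], ray(f,r[0],z).round(1))
cv2.imwrite("pics/c1.png",cv2.resize(b[175:280,325:445],None,fx=6,fy=5.7,interpolation=cv2.INTER_CUBIC))
E
```

```text
tool axes cols
 [[-0.97 -0.    0.25]
 [-0.25  0.   -0.97]
 [-0.   -1.   -0.  ]]
dark ((373.84771728515625, 209.77981567382812), (117.97096252441406, 63.97640609741211), 25.08359146118164) [array([ 577.5, -125.2]), array([ 747.7, -197. ]), array([ 606.5, -491.5]), array([ 443.6, -413.4])] [ 591.9 -307.9   66. ]
red ((412.1292419433594, 224.6365509033203), (22.55929946899414, 29.124544143676758), 24.775142669677734) [array([ 518.4, -362.1]), array([ 591.8, -395.8]), array([ 566.5, -449.7]), array([ 493.7, -415.5])] [ 542.3 -405.7  100. ]
grn ((377.0, 205.5), (3.0, 4.0), 90.0) [array([ 608.5, -311.1]), array([ 608.7, -322.1]), array([ 600.1, -322. ]), array([ 599.9, -311.1])] [ 604.3 -316.6   66. ]
```

View pics/c1.png

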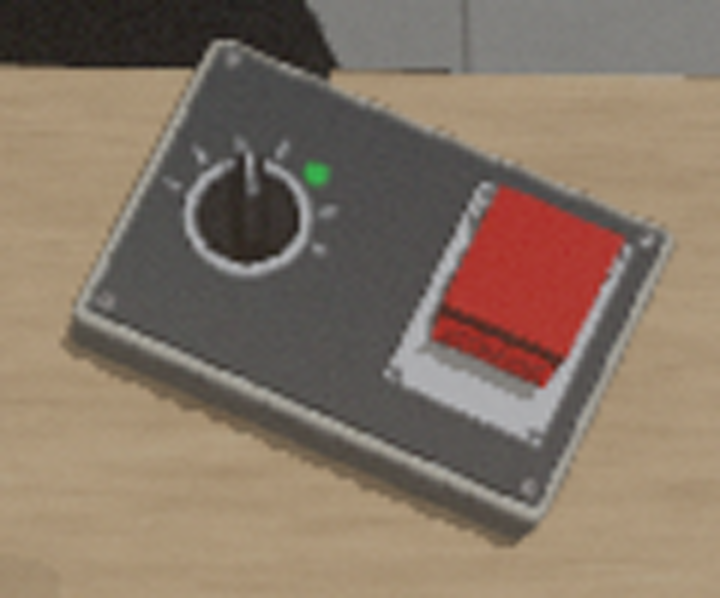

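The crop shows the selector pointer at about the third tick, with green two clicks clockwise. The panel corners in crop pixels are (222,42), (668,240), (540,512) and (80,310). The guard's lip faces the robot.

Run:
```python
from h import *
f=grab_frame("top")
C=[ray(f,(325+x/6-.4,175+y/5.7-.4),66)[:2] for x,y in((222,42),(668,240),(540,512),(80,310))]  # FL FR NR NL
C=np.array(C); print(C.round(1)); m=C.mean(0)
v=(C[0]-C[1])+(C[3]-C[2]); u=(C[0]-C[3])+(C[1]-C[2])
py=np.degrees(np.arctan2(v[1],v[0]))-90; px=np.degrees(np.arctan2(u[1],u[0])); print("psi",py,px,np.linalg.norm(v)/2,np.linalg.norm(u)/2,"c",m)
psi=np.radians((py*1.4+px)/2.4); bx=np.array([np.cos(psi),np.sin(psi)]); by=np.array([-bx[1],bx[0]])
im=f["image"].astype(int)
# knob skirt ring centre in crop (247,215)
k=ray(f,(325+247/6-.4,175+213/5.7-.4),73)[:2]; print("knob",k,"box frame",(k-m)@bx,(k-m)@by)
hp=[ray(f,(325+x/6-.4,175+y/5.7-.4),z)[:2] for x,y,z in((497,185,100),(627,240,100),(440,312,100),(563,362,100),(432,340,92),(546,385,92))]
for p in hp: print("guard",p.round(1),((p-m)@bx).round(1),((p-m)@by).round(1))
```

```text
[[ 671.7 -274.4]
 [ 575.2 -477.1]
 [ 441.9 -415.8]
 [ 536.  -210.3]]
psi -25.02786381323014 -24.98685064390739 225.2033206767915 148.42079012599612 c [ 556.18183818 -344.39279116]
knob [ 583.21856417 -285.21827885] box frame -0.5168687010348736 65.05643939389313
guard [ 590.7 -394.3] 52.4 -30.6
guard [ 564.9 -451.3] 53.1 -93.2
guard [ 528.8 -367.9] -14.9 -32.9
guard [ 505.9 -421.5] -13.0 -91.1
guard [ 517.4 -365.3] -26.3 -35.4
guard [ 496.7 -415.2] -23.9 -89.3
```

Request:
send_rows --increments '[[[-1, 0, -0.41, 0, 0, 0, -1], [-1, 0, -0.41, 0, 0, 0, -1], [-1, 0, -0.41, 0, 0, 0, -1], [-1, 0, -0.41, 0, 0, 0, -1], [-1, 0, -0.41, 0, 0, 0, -1], [-1, 0, -0.41, 0, 0, 0, -1], [-1, 0, -0.41, 0, 0, 0, -1], [-1, 0, -0.41, 0, 0, 0, -1]]]'

```text
clock: 1.0
ee_pos: [330.7, -473.2, 227.9]
tcp_rot: [-90.3, -0.1, -166.1]
force: [-0.8, -0.2, -0.3]
gripper_width: 1.002
```

```bash
cat >> h.py <<'E'
def to(P,yaw=None):
    """needed move in tool axes, units of 25 mm; yaw = wanted world angle of tool x (turn about tool y, units of 8 deg)"""
    s=sense(); M=Rt(s).as_matrix(); d=M.T@(np.array(P)-s["ee_pos"])/25
    a=np.degrees(np.arctan2(M[1,0],M[0,0])); print("tcp",s["ee_pos"].round(1),"xang",round(a,1),"y",M[:,1].round(2),"j",s["joint_positions"].round(0),"t",round(s["clock"],2),"F",s["force"].round(1),"w",round(s["gripper_width"],2))
    print("move units",d.round(2), "" if yaw is None else "turn y units %.2f"%(((a-yaw+180)%360-180)/8))
E
python3 -c "
from h import *
to([582.8,-286.5,200],185)"
```

```text
tcp [ 330.7 -473.2  227.9] xang -166.1 y [-0.  0. -1.] j [-61.  11.  -8.  71.   0. 105.] t 1.0 F [-0.8 -0.2 -0.3] w 1.0
move units [-11.58   1.13  -4.82] turn y units 1.11
```

Request:
send_rows --increments '[[[-1, 0, -0.42, 0, 0, 0, -1], [-1, 0, -0.42, 0, 0, 0, -1], [-1, 0, -0.42, 0, 0, 0, -1], [-1, 0, -0.42, 0, 0, 0, -1], [-1, 0, -0.42, 0, 0, 0, -1], [-1, 0, -0.42, 0, 0, 0, -1], [-1, 0, -0.42, 0, 0, 0, -1], [-1, 0, -0.42, 0, 0, 0, -1]]]'

```text
clock: 1.8
ee_pos: [510.6, -336.3, 226.3]
tcp_rot: [-90.4, -0.1, -166.1]
force: [0.6, -0.5, 0.1]
gripper_width: 0.997
```

Request:
send_rows --increments '[[[-0.8, 0, -0.35, 0, 0, 0, -1], [-0.8, 0, -0.35, 0, 0, 0, -1], [-0.8, 0, -0.35, 0, 0, 0, -1], [-0.8, 0, -0.35, 0, 0, 0, -1], [0, 0, 0, 0, -1, 0, -1], [0, 0, 0, 0, -1, 0, -1], [0, 0, 0, 0, -1, 0, -1], [0, 0, 0, 0, -1, 0, -1]]]'

```text
clock: 2.6
ee_pos: [585.0, -275.9, 223.2]
tcp_rot: [-90.7, 0.1, -132.5]
force: [0.1, 0.8, -0.6]
gripper_width: 0.999
```

Request:
send_rows --increments '[[[0, 0, 0, 0, -1, 0, -1], [0, 0, 0, 0, -1, 0, -1], [0, 0, 0, 0, -1, 0, -1], [0, 0, 0, 0, -1, 0, -1], [0, 0, 0, 0, -1, 0, -1], [0, 0, 0, 0, -1, 0, -1], [0, 0, 0, 0, -1, 0, -1], [0, 0, 0, 0, -1, 0, -1]]]'

```text
clock: 3.4
ee_pos: [583.5, -274.7, 220.0]
tcp_rot: [-90.3, 0.9, -65.7]
force: [-0.7, -0.5, 0.1]
gripper_width: 1.0
```

Request:
send_rows --increments '[[[0, 0, 0, 0, -1, 0, -1], [0, 0, 0, 0, -1, 0, -1], [0, 0, 0, 0, -1, 0, -1], [0, 0, 0, 0, -1, 0, -1], [0, 0, 0, 0, -1, 0, -1], [0, 0, 0, 0, -1, 0, -1], [0, 0, 0, 0, -1, 0, -1], [0, 0, 0, 0, -1, 0, -1]]]'

```text
clock: 4.2
ee_pos: [581.9, -273.7, 216.9]
tcp_rot: [-89.1, 1.0, 1.0]
force: [-0.2, 0.2, -0.2]
gripper_width: 1.001
```

```bash
python3 -c "
from h import *
to([582.8,-286.5,200],5)
f=grab_frame('wrist'); cv2.imwrite('pics/w1.png',f['image'][:,:,::-1]); print(f['fx'],f['cam_to_world'],[proj(f,p).round(0) for p in ([582.8,-286.5,100],[604.3,-316.6,66])])"
```

```text
tcp [ 581.9 -273.7  216.9] xang 1.0 y [-0.02  0.02 -1.  ] j [-31.  19.   1.  73.   0. -32.] t 4.2 F [-0.2  0.2 -0.2] w 1.0
move units [ 0.04  0.67 -0.52] turn y units -0.50
375.00161686118463 [[-1.73322407e-02  9.66963559e-01  2.54324730e-01  5.15172607e+02]
 [ 9.99722003e-01  1.26934924e-02  1.98693920e-02 -2.77618482e+02]
 [ 1.59847090e-02  2.54598409e-01 -9.66914753e-01  3.60351258e+02]
 [ 0.00000000e+00  0.00000000e+00  0.00000000e+00  1.00000000e+00]] [array([300., 244.]), array([264., 258.])]
```

View pics/w1.png

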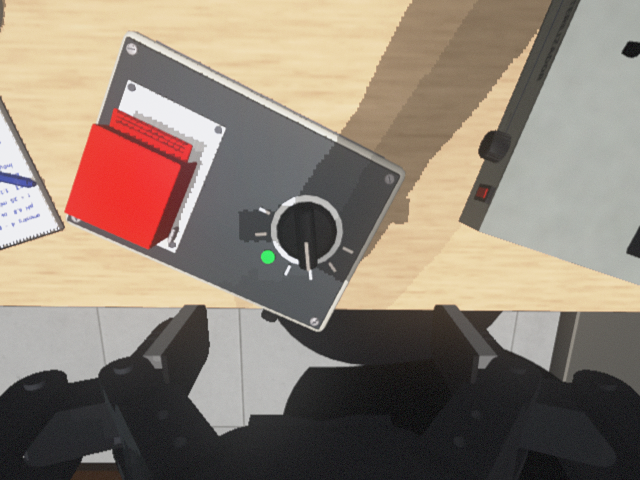

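The wrist view shows the bar centre near (306,235) and the pointer at (308,268) on the third tick. Green is at (268,257), within a few pixels of the projection.

```bash
python3 -c "
from h import *
f=grab_frame('wrist'); print(ray(f,(307,232),74),ray(f,(268,257),66))
to([582.8,-286.5,79],5)"
```

```text
[ 580.11810735 -281.75740841   74.        ] [ 603.40719657 -313.43554729   66.        ]
tcp [ 581.9 -273.7  216.9] xang 0.7 y [-0.02  0.02 -1.  ] j [-31.  19.   1.  73.   0. -32.] t 4.3 F [0.1 0.4 0.4] w 1.0
move units [ 0.12  5.51 -0.6 ] turn y units -0.54
```

Request:
send_rows --increments '[[[0, 0, -0.5, -0.14, -0.5, -0.14, -0.2], [0, 1, 0, 0, 0, 0, -0.2], [0, 1, 0, 0, 0, 0, -0.2], [0, 0.8, 0, 0, 0, 0, -0.2], [0, 0, 0, 0, 0, 0, -0.2], [0, 0, 0, 0, 0, 0, -0.2]]]'

```text
clock: 4.9
ee_pos: [583.2, -287.5, 145.9]
tcp_rot: [-90.3, -0.3, 3.7]
force: [-0.2, 0.9, 1.1]
gripper_width: 0.6
```

```bash
python3 -c "
from h import *
to([582,-285,79],5)"
```

```text
tcp [ 583.2 -287.5  145.9] xang 3.7 y [ 0.01 -0.01 -1.  ] j [-32.  21.  -5.  64.  -0. -36.] t 4.9 F [-0.2  0.9  1.1] w 0.6
move units [-0.06  2.67  0.12] turn y units -0.16
```

Request:
send_rows --increments '[[[0, 0.9, 0.1, 0, 0, 0, -0.2], [0, 0.9, 0, 0, 0, 0, -0.2], [0, 0.5, 0, 0, 0, 0, -0.2], [0, 0.2, 0, 0, 0, 0, -0.2], [0, 0, 0, 0, 0, 0, -0.2]]]'

```text
clock: 5.4
ee_pos: [588.1, -288.0, 88.7]
tcp_rot: [-90.7, -0.9, 3.4]
force: [0.6, -0.2, -0.3]
gripper_width: 0.596
```

```bash
python3 -c "
from h import *
to([582,-285,79],5)"
```

```text
tcp [ 588.1 -288.    88.7] xang 3.4 y [ 0.02 -0.01 -1.  ] j [-32.  24.  -8.  57.  -0. -35.] t 5.4 F [ 0.6 -0.2 -0.3] w 0.6
move units [-0.24  0.38  0.14] turn y units -0.20
```

Request:
send_rows --increments '[[[-0.24, 0.25, 0.14, 0.05, -0.2, 0.1, -0.2], [0, 0, 0, 0, 0, 0, 0.3], [0, 0, 0, 0, 0, 0, 0.5], [0, 0, 0, 0, 0, 0, 0.7], [0, 0, 0, 0, 0, 0, 0.8], [0, 0, 0, 0, 0, 0, 1], [0, 0, 0, 0, 0, 0, 1]]]' --newtons 25

```text
clock: 6.1
ee_pos: [582.9, -282.0, 85.0]
tcp_rot: [-90.0, -0.2, 5.2]
force: [-0.8, 1.1, -1.3]
gripper_width: 0.158
```

```bash
python3 -c "
from h import *
to([582,-285,79],5)"
```

```text
tcp [ 582.9 -282.    85. ] xang 5.2 y [ 0.  0. -1.] j [-32.  24.  -9.  57.   0. -37.] t 6.1 F [-0.8  1.1 -1.3] w 0.16
move units [-0.05  0.24 -0.12] turn y units 0.03
```

Request:
send_rows --increments '[[[0, 0, 0, 0, 0.5, 0, 1], [0, 0, 0, 0, 1, 0, 1], [0, 0, 0, 0, 1, 0, 1], [0, 0, 0, 0, 1, 0, 1], [0, 0, 0, 0, 1, 0, 1], [0, 0, 0, 0, 1, 0, 1], [0, 0, 0, 0, 1, 0, 1]]]' --newtons 40

```text
clock: 6.8
ee_pos: [582.3, -283.2, 85.0]
tcp_rot: [-89.9, -0.1, -48.9]
force: [0.4, 0.4, -1.8]
gripper_width: 0.152
```

```bash
python3 -c "
from h import *
to([582,-285,85],-55)"
```

```text
tcp [ 582.3 -283.2   85. ] xang -48.9 y [ 0. -0. -1.] j [-32.  24.  -9.  57.   0.  17.] t 6.8 F [ 0.4  0.4 -1.8] w 0.15
move units [ 0.05  0.   -0.06] turn y units 0.77
```

Request:
send_rows --increments '[[[0, 0, 0, 0, 0.75, 0, 1], [0, 0, 0, 0, 0, 0, 1], [0, 0, 0, 0, 0, 0, 0.3], [0, 0, 0, 0, 0, 0, -0.2], [0, 0, 0, 0, 0, 0, -0.2], [0, 0, 0, 0, 0, 0, -0.2]]]'

```text
clock: 7.4
ee_pos: [582.9, -284.6, 86.2]
tcp_rot: [-89.9, -0.3, -54.9]
force: [-0.2, 0.1, -0.7]
gripper_width: 0.602
```

Request:
send_rows --increments '[[[0, -0.5, 0, 0, 0, 0, -0.2], [0, -1, 0, 0, 0, 0, -0.2], [0, -1, 0, 0, 0, 0, -0.2], [0, -1, 0, 0, 0, 0, -0.2], [0, -1, 0, 0, 0, 0, -0.2], [0, 0, 0, 0, 0, 0, -0.2]]]'

```text
clock: 8.0
ee_pos: [582.6, -284.6, 207.1]
tcp_rot: [-89.9, -0.4, -54.8]
force: [1.7, -1.1, 0.2]
gripper_width: 0.604
```

```bash
python3 -c "
from h import *
to([480,-365,150],-25)
f=grab_frame('wrist'); cv2.imwrite('pics/w2.png',f['image'][:,:,::-1])
bx=np.array([np.cos(np.radians(-25)),np.sin(np.radians(-25)),0]); by=np.array([-bx[1],bx[0],0]); c=np.array([556,-344,0])
for n,(x,y,z) in dict(lip=(-25,-62,92),knob=(0,64,100),green=(15,31,66),lipL=(-25,-34,92),lipR=(-25,-90,92)).items(): print(n,proj(f,c+x*bx+y*by+[0,0,z]).round(0))"
```

```text
tcp [ 582.6 -284.6  207.1] xang -54.8 y [ 0.01 -0.   -1.  ] j [-32.  19.  -1.  70.  -0.  23.] t 8.0 F [ 1.7 -1.1  0.2] w 0.6
move units [ 0.25  2.27 -5.21] turn y units -3.73
lip [155. 294.]
knob [320. 244.]
green [293. 268.]
lipL [186. 277.]
lipR [125. 311.]
```

View pics/w2.png

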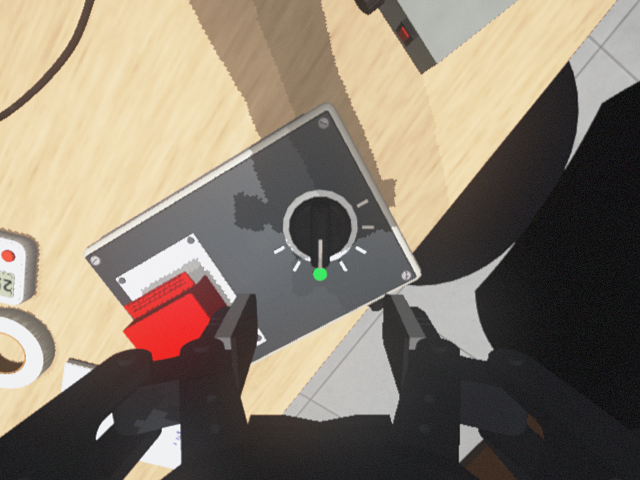

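The pointer now stands at the green dot (320,272). The lip edge runs from about (130,308) to (188,275), close to the projection. Next I shut the gripper, turn it square to the box and tilt.

Request:
send_rows --increments '[[[0, 0, 0, 0, -1, 0, 1], [0, 0, 0, 0, -1, 0, 1], [0, 0, 0, 0, -1, 0, 1], [0, 0, 0, 0, -0.7, 0, 1], [0, 0, 0, 0, 0, 0, 1]]]'

```text
clock: 8.55
ee_pos: [579.0, -282.4, 201.0]
tcp_rot: [-90.0, 0.2, -24.0]
force: [0.1, -0.3, 0.3]
gripper_width: 0.001
```

```bash
cat >> h.py <<'E'
psi=np.radians(-25); bx=np.array([np.cos(psi),np.sin(psi),0]); by=np.array([-bx[1],bx[0],0]); c0=np.array([556,-344,0])
def B(x,y,z): return c0+x*bx+y*by+np.array([0,0,z])
def bto(x,y,z,a):
    """a: tool dip below level, deg. moves+turns to reach box-frame pose; also box-frame state"""
    s=sense(); M=Rt(s).as_matrix(); ar=np.radians(a); yt=np.cos(ar)*bx-np.sin(ar)*np.array([0,0,1]); zt=by; G=np.c_[np.cross(yt,zt),yt,zt]
    d=s["ee_pos"]-c0; Q=np.array([d@bx,d@by,d[2]]); n=M[:,0]; e=Q+11*np.array([n@bx,n@by,n[2]])
    print("box tcp",Q.round(1),"front edge x,z",e[[0,2]].round(1),"dip",np.degrees(np.arcsin(-M[2,1])).round(1),"t",round(s["clock"],2),"F box",np.array([s["force"]@bx,s["force"]@by,s["force"][2]]).round(1),"j",s["joint_positions"].round(0))
    print("move",(M.T@(B(x,y,z)-s["ee_pos"])/25).round(2),"turn",(np.degrees(R.from_matrix(M.T@G).as_rotvec())/8).round(2))
E
python3 -c "
from h import *
bto(-90,-62,150,45)"
```

```text
box tcp [ -5.2  65.5 201. ] front edge x,z [  5.8 200.9] dip 89.8 t 8.55 F box [ 0.2 -0.3  0.3] j [-32.  19.  -1.  70.  -0.  -8.]
move [-3.47  2.05 -5.04] turn [-0.05  0.12 -5.65]
```

Request:
send_rows --increments '[[[-0.7, 0, -1, 0, 0.1, 0, 1], [-0.7, 0, -1, 0, 0, 0, 1], [-0.7, 0, -1, 0, 0, 0, 1], [-0.7, 0, -1, 0, 0, 0, 1], [-0.7, 0, -1, 0, 0, 0, 1], [0, 0, 0, 0, 0, -1, 1], [0, 0, 0, 0, 0, -1, 1], [0, 0, 0, 0, 0, -1, 1]]]'

```text
clock: 9.35
ee_pos: [443.8, -362.4, 195.2]
tcp_rot: [-89.8, -24.2, -25.8]
force: [-1.1, 0.1, 0.2]
gripper_width: -0.001
```

Request:
send_rows --increments '[[[0, 0, 0, 0, 0, -1, 1], [0, 0, 0, 0, 0, -1, 1], [0, 0, 0, 0, 0, -0.6, 1], [0, 0, 0, 0, 0, 0, 1]]]'

```text
clock: 9.75
ee_pos: [437.6, -355.9, 189.0]
tcp_rot: [-89.0, -45.4, -27.0]
force: [-0.4, 0.7, -0.7]
gripper_width: 0.001
```

```bash
python3 -c "
from h import *
bto(-55,-62,80,45)
f=grab_frame('scene'); b=f['image'][:,:,::-1]; cv2.imwrite('pics/s2.png',cv2.resize(b[170:390,130:390],None,fx=3,fy=2.7,interpolation=cv2.INTER_CUBIC))"
```

```text
box tcp [-102.3  -60.8  189. ] front edge x,z [-94.5 196.9] dip 44.6 t 9.75 F box [-0.6  0.4 -0.7] j [-57. -10. -49.  10.  22. -22.]
move [-1.77  4.41 -0.06] turn [ 0.05 -0.17  0.05]
```

View pics/s2.png

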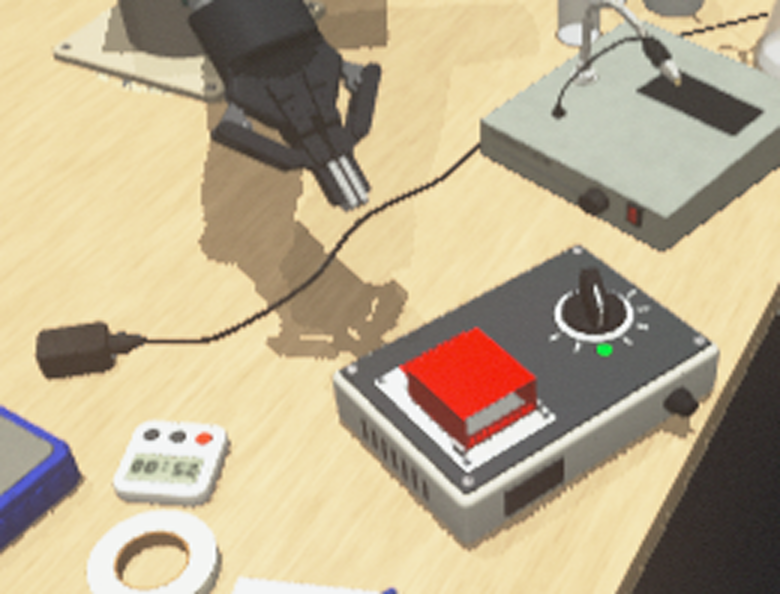

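Request:
send_rows --increments '[[[-0.4, 0.9, 0, 0, -0.17, 0, 1], [-0.4, 0.9, 0, 0, 0, 0, 1], [-0.4, 0.9, 0, 0, 0, 0, 1], [-0.4, 0.9, 0, 0, 0, 0, 1], [-0.1, 0.4, 0, 0, 0, 0, 1], [0, 0, 0, 0, 0, 0, 1]]]'

```text
clock: 10.4
ee_pos: [486.6, -386.9, 95.8]
tcp_rot: [-91.0, -45.7, -24.7]
force: [0.5, 0.0, -0.1]
gripper_width: -0.001
```

```bash
python3 -c "
from h import *
bto(-45,-62,78,45)
f=grab_frame('scene'); b=f['image'][:,:,::-1]; cv2.imwrite('pics/s3.png',cv2.resize(b[230:370,200:380],None,fx=4.4,fy=4.2,interpolation=cv2.INTER_CUBIC))"
```

```text
box tcp [-44.8 -68.2  95.8] front edge x,z [-37.1 103.7] dip 44.3 t 10.4 F box [ 0.4  0.2 -0.1] j [-53.   7. -50.  -9.  19. -21.]
move [-0.51  0.49  0.26] turn [0.1  0.02 0.09]
```

View pics/s3.png

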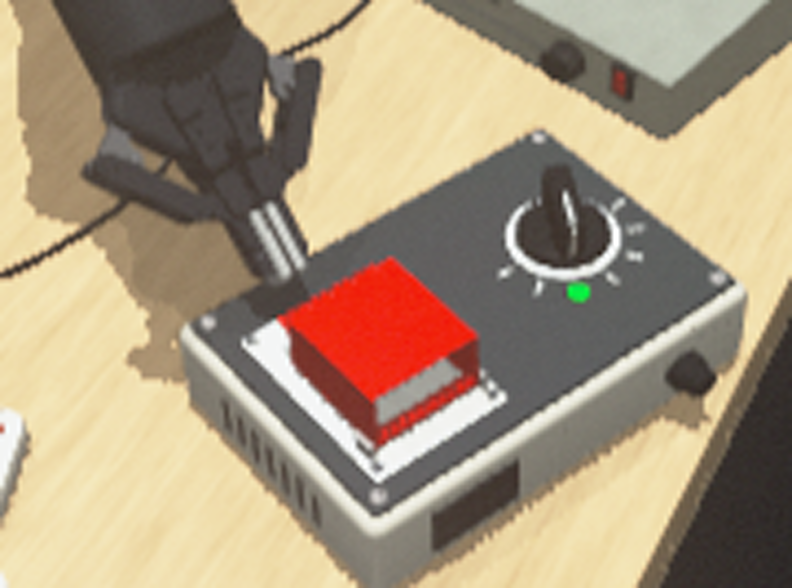

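The finger sits in front of the lip, a little to the right and high, at (290,270) in this crop. I back off, lower it and slide it under.

Request:
send_rows --increments '[[[-0.5, 0.05, 0.15, 0, 0, 0, 1], [-0.2, 0.3, 0.1, 0.1, 0, 0.1, 1], [0, 0, 0, 0, 0, 0, 1]]]'

```text
clock: 10.75
ee_pos: [487.4, -382.6, 81.6]
tcp_rot: [-90.4, -45.2, -24.5]
force: [1.0, 0.6, 0.6]
gripper_width: 0.001
```

```bash
python3 -c "
from h import *
bto(-29,-62,77,45)"
```

```text
box tcp [-45.9 -64.   81.6] front edge x,z [-38.1  89.4] dip 44.8 t 10.75 F box [0.6 0.9 0.6] j [-53.   8. -50. -10.  20. -21.]
move [0.35 0.61 0.08] turn [0.   0.04 0.02]
```

Request:
send_rows --increments '[[[-0.12, 0.12, 0.08, 0, 0, 0, 1], [0, 0, 0, 0, 0, 0, 1], [0.2, 0.2, 0, 0, 0, 0, 1], [0.22, 0.22, 0, 0, 0, 0, 1], [0, 0, 0, 0, 0, 0, 1]]]'

```text
clock: 11.25
ee_pos: [502.5, -388.2, 78.0]
tcp_rot: [-90.4, -45.1, -24.6]
force: [-1.3, -0.3, -2.7]
gripper_width: 0.001
```

```bash
python3 -c "
from h import *
bto(-29,-62,77,45)"
```

```text
box tcp [-29.8 -62.7  78. ] front edge x,z [-22.   85.8] dip 44.9 t 11.25 F box [-1.1 -0.8 -2.7] j [-52.  10. -49. -10.  19. -20.]
move [-0.01  0.05  0.03] turn [0.02 0.03 0.01]
```

Contact with the lip is felt (Fz −2.7 N). I lift along the hinge arc.

Request:
send_rows --increments '[[[0.4, -0.15, 0, 0, 0, 0, 1], [0.4, -0.15, 0, 0, 0, 0, 1], [0.4, -0.1, 0, 0, 0, 0, 1], [0.4, -0.1, 0, 0, 0, 0, 1], [0, 0, 0, 0, 0, 0, 1], [0, 0, 0, 0, 0, 0, 1]]]'

```text
clock: 11.85
ee_pos: [516.4, -393.4, 109.4]
tcp_rot: [-90.2, -44.2, -25.0]
force: [-2.0, 0.1, -2.2]
gripper_width: -0.001
```

```bash
python3 -c "
from h import *
bto(-21,-62,92,55)
f=grab_frame('scene'); b=f['image'][:,:,::-1]; cv2.imwrite('pics/s4.png',cv2.resize(b[230:370,200:380],None,fx=4.4,fy=4.2,interpolation=cv2.INTER_CUBIC))"
```

```text
box tcp [-15.  -61.6 109.4] front edge x,z [ -7.1 117.1] dip 45.8 t 11.85 F box [-1.9 -0.7 -2.2] j [-51.   7. -45.  -3.  18. -19.]
move [-0.66  0.33 -0.02] turn [ 0.02 -0.01  1.15]
```

View pics/s4.png

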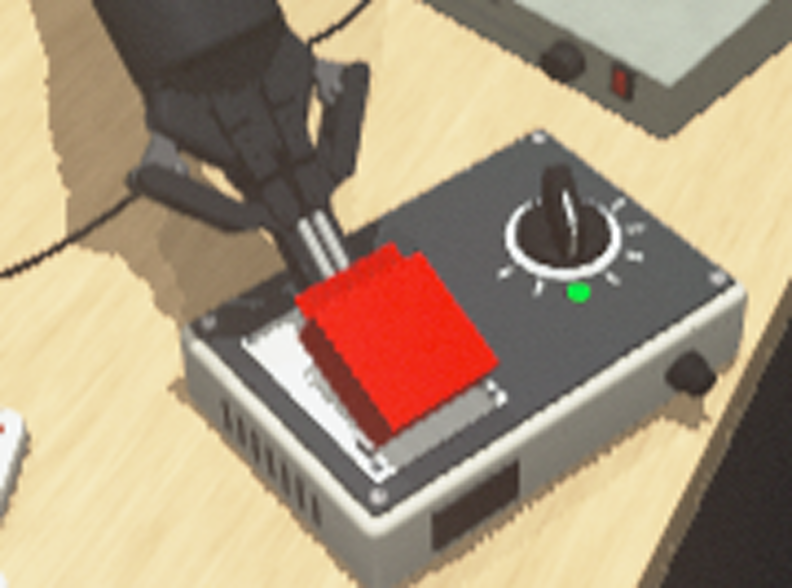

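The guard is up about 0.45 rad, resting on the finger (lip at (350,270) in the crop). Next I drop back in front of the lever, with a steeper dip.

Request:
send_rows --increments '[[[-0.36, 0.15, 0, 0, 0, 0.6, 1], [-0.36, 0.15, 0, 0, 0, 0.55, 1], [0, 0, 0, 0, 0, 0, 1]]]'

```text
clock: 12.2
ee_pos: [505.4, -387.1, 88.3]
tcp_rot: [-90.0, -34.3, -25.2]
force: [-1.9, 1.0, -1.0]
gripper_width: -0.001
```

```bash
python3 -c "
from h import *
bto(0,-62,92,55)"
```

```text
box tcp [-27.6 -60.5  88.3] front edge x,z [-18.6  94.5] dip 55.7 t 12.2 F box [-2.1  0.1 -1. ] j [-49.   9. -40.  10.  13. -20.]
move [ 1.    0.5  -0.06] turn [ 0.01 -0.02 -0.08]
```

Request:
send_rows --increments '[[[0.25, 0.12, -0.05, 0, 0, 0, 1], [0.25, 0.12, 0, 0, 0, 0, 1], [0.25, 0.12, 0, 0, 0, 0, 1], [0.2, 0.12, 0, 0, 0, 0, 1], [0, 0, 0, 0, 0, 0, 1]]]'

```text
clock: 12.7
ee_pos: [520.9, -392.9, 83.2]
tcp_rot: [-89.6, -33.5, -25.7]
force: [-3.8, 0.8, -0.6]
gripper_width: 0.001
```

```bash
python3 -c "
from h import *
bto(0,-62,92,55)
f=grab_frame('scene'); b=f['image'][:,:,::-1]; cv2.imwrite('pics/s5.png',cv2.resize(b[230:370,200:380],None,fx=4.4,fy=4.2,interpolation=cv2.INTER_CUBIC))"
```

```text
box tcp [-11.2 -59.1  83.2] front edge x,z [-2.  89.3] dip 56.5 t 12.7 F box [-3.8 -0.9 -0.6] j [-48.  11. -37.  11.  13. -19.]
move [ 0.57 -0.05 -0.11] turn [-0.01 -0.07 -0.19]
```

View pics/s5.png

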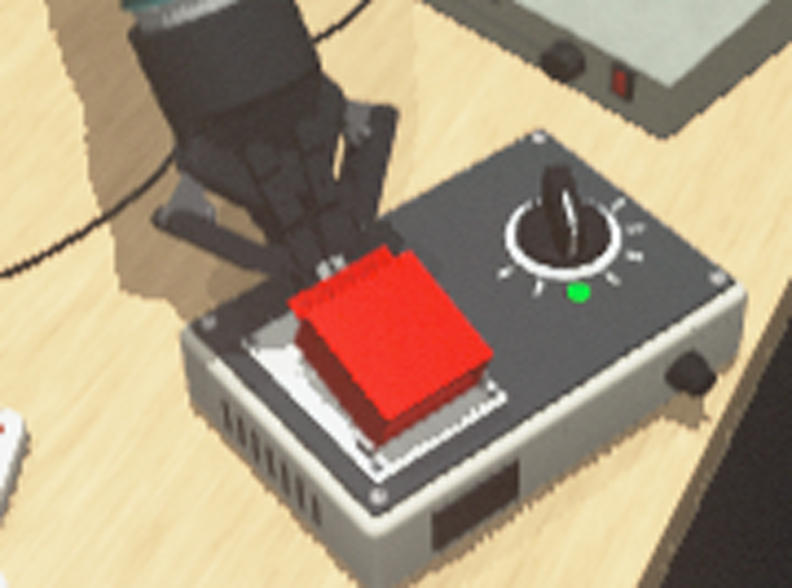

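The guard is riding on the finger with about 4 N resisting, so the lever is being pushed but isn't over yet. I push on, slightly upward.

Request:
send_rows --increments '[[[0.3, 0.05, -0.05, 0, 0, 0, 1], [0.3, 0, -0.05, 0, 0, 0, 1], [0, 0, 0, 0, 0, 0, 1]]]'

```text
clock: 13.05
ee_pos: [525.1, -394.8, 83.7]
tcp_rot: [-89.2, -32.7, -26.0]
force: [-2.5, -0.3, -2.8]
gripper_width: 0.002
```

```bash
python3 -c "
from h import *
bto(3,-62,92,55)"
```

```text
box tcp [ -6.5 -59.   83.7] front edge x,z [ 2.7 89.6] dip 57.3 t 13.05 F box [-2.2 -1.3 -2.8] j [-48.  11. -36.  12.  13. -19.]
move [ 0.5  -0.07 -0.11] turn [-0.04 -0.1  -0.29]
```

Request:
send_rows --increments '[[[0.4, 0, -0.05, 0, 0, -0.2, 1], [0.4, 0, -0.05, 0, 0, 0, 1], [0.3, 0, 0, 0, 0, 0, 1], [0, 0, 0, 0, 0, 0, 1]]]'

```text
clock: 13.45
ee_pos: [527.5, -396.0, 84.8]
tcp_rot: [-88.7, -32.2, -26.8]
force: [-0.9, -0.2, -3.0]
gripper_width: -0.003
```

```bash
python3 -c "
from h import *
bto(3,-62,92,55)
f=grab_frame('scene'); b=f['image'][:,:,::-1]; cv2.imwrite('pics/s6.png',cv2.resize(b[230:370,200:380],None,fx=4.4,fy=4.2,interpolation=cv2.INTER_CUBIC))"
```

```text
box tcp [ -3.8 -59.1  84.8] front edge x,z [ 5.5 90.6] dip 57.8 t 13.45 F box [-0.8 -0.6 -3. ] j [-48.  11. -35.  13.  12. -18.]
move [ 0.39 -0.1  -0.1 ] turn [-0.03 -0.19 -0.35]
```

Progress stopped at edge x ≈ 5.5, which may be the lever's end stop. I raise the finger to the lever's tip height and push there to check.

Request:
send_rows --increments '[[[0.15, -0.3, -0.05, 0, -0.1, -0.3, 1], [0.1, -0.1, -0.05, 0, 0, 0, 1], [0, 0, 0, 0, 0, 0, 1]]]'

```text
clock: 13.8
ee_pos: [526.7, -397.4, 95.9]
tcp_rot: [-89.1, -34.8, -25.9]
force: [-2.4, 1.7, -1.0]
gripper_width: -0.005
```

```bash
python3 -c "
from h import *
bto(3,-62,92,55)"
```

```text
box tcp [ -4.  -60.7  95.9] front edge x,z [  5.1 102.2] dip 55.2 t 13.8 F box [-2.9  0.5 -1. ] j [-49.  10. -37.  11.  14. -19.]
move [ 0.14  0.29 -0.05] turn [-0.06 -0.09 -0.03]
```

Request:
send_rows --increments '[[[0.25, 0.15, 0, 0, 0, 0, 1], [0.25, 0.15, 0, 0, 0, 0, 1]]]'

```text
clock: 14.0
ee_pos: [534.5, -401.4, 95.5]
tcp_rot: [-89.1, -34.2, -26.2]
force: [-42.7, 11.5, 75.4]
gripper_width: -0.002
```

```bash
python3 -c "
from h import *
bto(3,-62,92,55)"
```

```text
box tcp [  4.8 -61.1  95.5] front edge x,z [ 13.9 101.6] dip 55.8 t 14.0 F box [-43.6  -7.6  75.4] j [-48.  11. -36.  12.  13. -19.]
move [-0.14  0.07 -0.04] turn [-0.03 -0.12 -0.1 ]
```

Request:
send_rows --increments '[[[-0.1, -0.25, 0, 0, 0, 0, 1], [0, 0, 0, 0, 0, 0, 1]]]'

```text
clock: 14.2
ee_pos: [532.5, -403.1, 105.3]
tcp_rot: [-89.4, -34.7, -26.1]
force: [-1.5, 4.0, -2.4]
gripper_width: 0.002
```

```bash
python3 -c "
from h import *
bto(-15,-62,110,55)"
```

```text
box tcp [  3.7 -63.5 105.3] front edge x,z [ 12.7 111.6] dip 55.3 t 14.2 F box [-3.   3.  -2.4] j [-48.  10. -36.  12.  13. -19.]
move [-0.51 -0.58  0.05] turn [-0.   -0.11 -0.04]
```

```bash
python3 -c "
from h import *
w=grab_frame('wrist'); f=grab_frame('scene')
print(proj(w,B(15,-62,100)),proj(w,B(1,-62,100)),proj(w,B(-25,-62,66)))
a=cv2.resize(w['image'],(440,330)); d=cv2.resize(f['image'][250:350,220:329],(360,330),interpolation=cv2.INTER_CUBIC)
cv2.imwrite('pics/m7.png',np.hstack([a,d])[:,:,::-1])"
```

```text
[324.77265357 314.4639225 ] [324.70961409 297.94319062] [323.13156362 196.34674228]
```

View pics/m7.png

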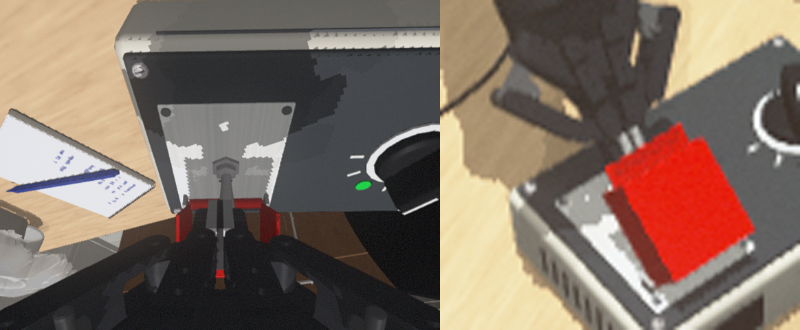

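The wrist part shows the switch nut at (224,168) and the lever running down towards the hinge side, to about (226,225). I project both lever poses to compare.

```bash
python3 -c "
from h import *
w=grab_frame('wrist')
for n,x,z in(('pivot',8,74),('stop4',8-6.7,98),('stopend',8-7.7,102),('run4',8+6.7,98),('runend',15.7,102)): print(n,proj(w,B(x,-62,z)).round(0))
cv2.imwrite('pics/w8.png',cv2.resize(w['image'][200:380,230:430],(800,600),interpolation=cv2.INTER_CUBIC)[:,:,::-1])"
```

```text
pivot [324. 258.]
stop4 [325. 293.]
stopend [325. 300.]
run4 [325. 309.]
runend [325. 318.]
```

View pics/w8.png

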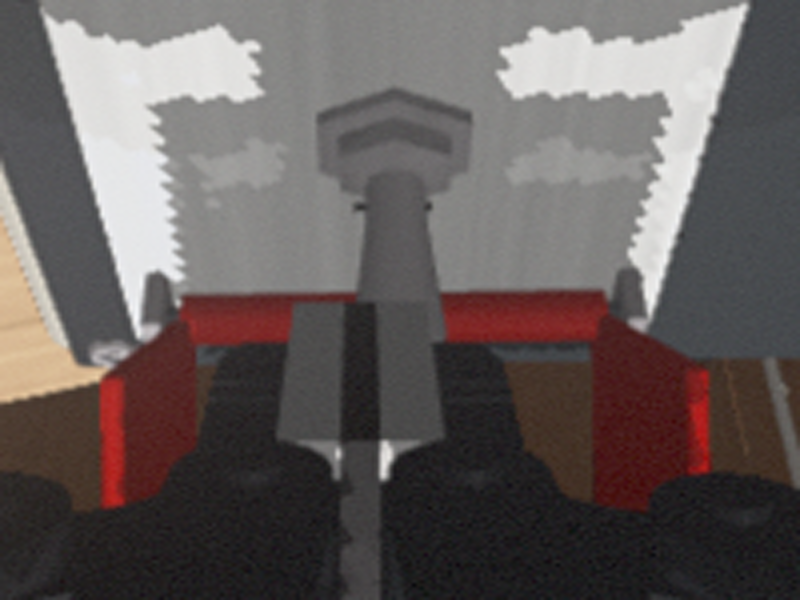

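The lever's straight edge is still visible to crop y≈340, which is row 302 in the full frame. At stop, its rounded end would already close off there. The nut slot also shows on the near side. So the lever is at run with the guard up about 0.55 rad. Now I withdraw and let the guard drop.

Request:
send_rows --increments '[[[-0.45, -0.17, 0, 0, 0, 0, 1], [-0.45, -0.17, 0, 0, 0, 0, 1], [-0.45, -0.17, 0, 0, 0, 0, 1], [-0.45, -0.2, 0, 0, 0, 0, 1], [-0.4, -0.3, 0, 0, 0, 0, 1], [-0.4, -0.3, 0, 0, 0, 0, 1], [0, 0, 0, 0, 0, 0, 1]]]'

```text
clock: 15.05
ee_pos: [464.1, -370.2, 93.5]
tcp_rot: [-89.4, -34.9, -26.0]
force: [0.2, 0.4, 0.4]
gripper_width: 0.001
```

```bash
python3 -c "
from h import *
bto(-110,-62,150,55)"
```

```text
box tcp [-72.2 -62.6  93.5] front edge x,z [-63.2  99.7] dip 55.1 t 15.05 F box [-0.   0.4  0.4] j [-52.   4. -44.  10.  15. -22.]
move [ 0.05 -2.72  0.03] turn [-0.   -0.1  -0.01]
```

Request:
send_rows --increments '[[[0, -0.9, 0, 0, 0, 0, 1], [0, -0.9, 0, 0, 0, 0, 1], [0, -0.9, 0, 0, 0, 0, 1], [0, 0, 0, 0, 0, 0, 1]]]'

```text
clock: 15.45
ee_pos: [429.0, -355.4, 153.4]
tcp_rot: [-89.6, -35.3, -25.9]
force: [0.7, -0.5, 0.0]
gripper_width: -0.003
```

```bash
python3 -c "
from h import *
bto(-110,-62,150,55)
w=grab_frame('wrist'); f=grab_frame('scene')
for n,p in dict(lipL=(-25,-34,92),lipR=(-25,-90,92),runend=(15.7,-62,102)).items(): print(n,(proj(w,B(*p))*.6875).round(0))
a=cv2.resize(w['image'],(440,330)); d=cv2.resize(f['image'][240:350,220:360],(360,330),interpolation=cv2.INTER_CUBIC)
cv2.imwrite('pics/m9.png',np.hstack([a,d])[:,:,::-1])"
```

```text
box tcp [-110.3  -64.   153.4] front edge x,z [-101.3  159.8] dip 54.7 t 15.45 F box [ 0.8 -0.1  0. ] j [-55.  -5. -44.  20.  17. -25.]
move [-0.07  0.12  0.08] turn [ 0.01 -0.09  0.03]
lipL [251. 202.]
lipR [195. 202.]
runend [223. 229.]
```

View pics/m9.png

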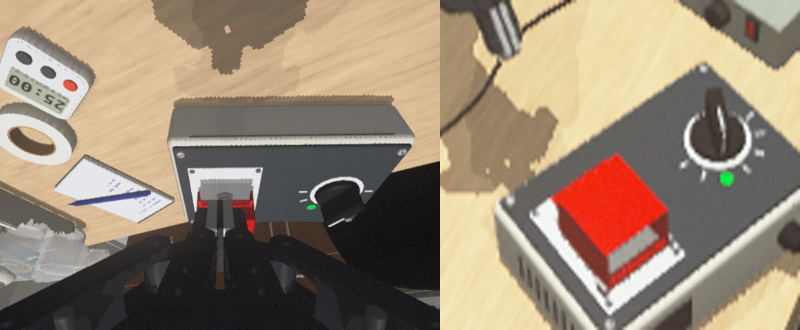

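The scene part shows the guard shut, the pointer at the green dot and the arm clear. One numeric check of the guard mask against the first picture, then I hand in.

```bash
python3 -c "
from h import *
def m(b):
    h=cv2.cvtColor(b,cv2.COLOR_BGR2HSV); r=(h[:,:,1]>150)&((h[:,:,0]<8)|(h[:,:,0]>172)); o=np.zeros_like(r); o[280:345,250:320]=r[280:345,250:320]; return o
a=m(cv2.imread('pics/scene0.png')); d=m(grab_frame('scene')['image'][:,:,::-1])
iou=(a&d).sum()/(a|d).sum(); print(a.sum(),d.sum(),iou,sense()['force'].round(1))
if iou>.95: print(sign_off())
"
```

```text
1064 1066 0.988795518207283 [ 0.7 -0.2 -0.4]
the job is handed in; nothing more can be done
None
```

I turned the selector to the green dot, flipped the start lever to run with the guard held up, let the guard drop shut, and handed the job in at about 15.6 s.

**Last checks**
- **Selector:** in the last picture the pointer still stands at the green dot.
- **Guard:** it is shut; its red outline overlaps the starting picture by 0.989.
- **Arm:** it is clear of everything, with about 0 N on the tool.
- **Other things on the bench:** the arm did not go near them. I did not measure their positions again afterwards.

**Less certain or off**
- **Lever at run:** I judged this from one close wrist picture with the guard up and from the firm stop when pushing. I could not see it again once the guard was shut.
- **Force:** that last push on the lever briefly put roughly 85–90 N on the wrist, below the 120 N limit, and I backed off at once.
- **Cameras:** the top and wrist views disagreed by 3–5 mm on the knob's position, so I aimed between them.

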